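# Set the photometer tray on its stop pin and start the reading

### The arm

A 7-joint arm with a two-finger parallel gripper is mounted at the origin on a cart in front of the work surface, level with it; the furniture and walls round the work are solid. World frame = base frame: x ahead of the robot, y to its left, z up, the work surface at z = 0. Lengths are in m, angles in rad, forces in N, time in s.
With the tool pointing down it reaches from about 0.425 to 0.975 m from the base axis. Payload 16.7 kg.
Tool frame: the origin (TCP) lies on the centre line of the jaws, within the pads' length; the fingertips stand 19 mm ahead of it and the grasp point (between the pads) is the TCP; z points along the fingers, y is the line along which they close (so a half turn about z gives the same grasp; the last joint's range is limited). The gripper opens to 85 mm and grips with 20 to 120 N. Pads are 22 mm wide; open, the fingers measure 114 mm over their backs; the gripper's body (76 mm by 85 mm) begins 54 mm behind the grasp point. The pads swing forward as they close: fully open they stand 13 mm farther back than shut.
Start: joints at [1.107, 0.426, 0.074, 1.606, -0.034, 1.111, -0.067], TCP at [0.209, -0.642, 0.25] pointing down, gripper open.
Joint ranges: [-2.85, 2.85], [-0.5, 2.14], [-1.23, 1.37], [0.21, 2.46], [-1.02, 4.16], [0.16, 2.05], [-2.73, 2.73]. Speed limits (rad/s): [1.89, 1.89, 2.39, 2.39, 3.01, 3.01, 3.01].

### API

Orientations are given as a unit quaternion [w, x, y, z].
In Python, from plant import ctrl gives the robot as it stands.
- The arm moves only by the tool step_arm, never from a script. Its argument "motion" is a list of rows, each a list of 3 entries, a list of its own where there are three numbers: the closure, from 0 (fully open) to 1 (shut), then the shift along the tool's x, y, z in cm, then the turn about the tool's z in degrees. In form: [[gripper, [dx, dy, dz], turn], ...]. A call has 1 to 10 rows; each row is the pose to reach, as a shift and turn from the pose commanded when the call began, along the tool's axes at that moment; what a row does not reach only later rows make up. A row lasts 1/10 s, in which the tool goes at most 50 mm and 8.59 degrees, less where a joint would pass 70% of its speed; a pose out of reach is approached as far as the arm can. A call with a gripper value outside its range is refused whole. The fingers move at their own pace and stop on an object; the grip force is fixed at half the most. Time passes only in rows, so rows that repeat a pose let the fingers close. It gives the time, the measured TCP pose, the force, the opening and the grip force at its end, in the units of the state.
- ctrl.get_obs(): the state, without advancing time (a new reading comes with each control period).
- ctrl.camera(name): name is "scene" or "top" or "wrist"; returns a dict with "img" (384x512x3 uint8, red, green, blue), "range_z" (384x512 float32, m along the optical axis (not along the pixel's ray), 0 where there is no reading), "camera_matrix" (3x3 intrinsics, pixels), "origin" and "orientation" of the camera in the world; the wrist camera has in their place "hand_eye" (4x4, takes a point from camera to tool coordinates, whose origin is the TCP and whose axes are the flange's). Camera axes: x right, y up, looking along -z (the intrinsics and any distortion apply to the point x, -y, -z); pixel columns grow to the right and rows downward; lengths in m; the calibration is good to about 2 mm. A picture is of the moment at which its call begins: read the wrist's pose just before it.
- ctrl.job_done(): hands the job in; it is judged then, once.
Trained networks look in the newest picture that a camera, given by its name, has taken for a name from the list of things; names that differ only in an ending like _2 or _b are one class to them, and where a whole thing is asked for, a point or a joint stands for the part that bears it (a point fixed in the world has none). Each returns a list of dicts, best first, with "confidence" (0 to 1); they miss things now and then, are a little off and sometimes report something else, mostly with a low value. They report only what shows in the picture. A call takes as long as a camera call. They do not tell look-alikes from the thing itself.
- ctrl.look_for(thing, camera): "location" ([x, y, z] in m, in world coordinates, good to about 4 mm: the middle of the surface that is visible of it).
- ctrl.landmark_of(thing, camera): "location" ([x, y, z] in m, in world coordinates, good to about 4 mm: a listed point, or the origin of a listed thing).
The state is a dict: "time_s": time; "qpos": joint angles; "qd": joint speeds; "effort": joint torques, N m; "tcp_pos": TCP position; "orientation": TCP orientation; "force": force on the tool from outside, world axes, zero at the start; "ft_torque": the same for the moment, N m; "finger_gap": opening from 0.0 (shut) to 1.0 (fully open); "grasp_force": force on a finger pad.
Only numpy, scipy, OpenCV 4.12 (cv2) and the standard library are available. Lean on these libraries where they do the work, as an engineer would, in place of code of your own. Each camera call takes 0.05 s, during which the arm holds its last target. There are 200 camera calls.

### The job

Bring the sample into the beam: with your fingertips push the photometer's blue tray by its yellow pad all the way in, then let go so that it springs back and catches on its stop pin at the mid position. Once it has caught, press the green start button fully down and come away from it. Nothing is to be picked up: do not touch the cuvette in the tray, and leave the timer, the vial and the beaker where they stand.

Things in the scene. Friction and masses are not known exactly. Their poses are not given: they have to be found in the camera images.
- photometer: Photometer, fixed: white base plate 10 mm thick, x -126..100, y -85..85 mm in its frame, with a blue tray on rails. Origin on the worktop, z up; x is the way the tray is pushed in (away from the robot, turned up to 0.3 rad), y left. Two grey optical blocks (34 x 28 mm, tops at z 70 mm) stand at x -30, y +-68 mm; the parts behind the tray are under 37 mm high.
- push_pad (a point): Centre of the outer face of the yellow pad (70 mm wide, z 17 to 45 mm above the worktop) on the tray's end towards the robot; moves with the tray. Axes as the photometer's: push along +x. At tray value 0 it is at x -131, y 0, z 31 mm in the photometer's frame, 5 mm out from the plate's edge. The tray behind it is 88 mm long, 96 wide, top at 46 mm.
- tray (a joint): Tray travel in m: 0 out (start), 0.045 fully in at a hard stop. A spring drives it out (2.4 N at 0, 5.1 N at 0.045; add up to 1 N at the pin's ramp and damping of 25 N per m/s). Beyond 0.031 the stop pin snaps in behind the tray's tooth; let go then, the tray comes back to 0.030 within 0.3 s and rests on the pin. Let go earlier, it springs out to 0.
- stop_pin (a joint): Sprung stop pin (steel, red knob) at the right-hand rear of the photometer, in m: 0 in (resting, or caught behind the tooth), up to about 0.0055 while the tooth's ramp pushes it out. It works by itself and need not be touched.
- pocket (a point): Floor of the square pocket in the tray, 22 mm above the worktop, 71 mm behind the pad's face on the tray's centre line; 14 mm wide, 24 mm deep; it moves with the tray.
- sample_cuvette: Clear plastic cuvette, 13 x 13 x 44 mm, loose in the tray's pocket, its top 66 mm above the worktop. Origin at the centre of its underside, z up. Not to be touched or lifted.
- start_top (a point): Centre of the top of the round green start button, 32 mm across, in a small white housing fixed on the worktop at the left or the right of the photometer; the point is at the top of the cap and moves with it. Press straight down.
- start (a joint): Travel of the start button in m: 0 up, 0.006 fully down; fully down takes 5 N; it springs back when let go.
- timer: White timer with three small buttons, 62 x 62 x 18 mm, loose, lying on the worktop at the other side of the photometer from the green button. Origin at the centre of its underside. To be left alone.
- vial: White vial with a red cap, 27 mm diameter, 51 mm high, loose. Origin at the centre of its underside. To be left alone.
- beaker: Clear beaker with green leaves, 50 x 55 x 62 mm, loose. Origin at the centre of its underside. To be left alone.
Mind the look-alikes: they are no part of the job. Leave any red look-alike of the part that bears start_top alone.

How it is judged:
By the outcome, as a careful person would: the job done as asked, in the order asked, and still so for the second after the job is handed in, with the robot touching nothing.
It also fails if it takes over 40 s, if anything falls off the work surface, if the arm or the gripper's body presses on something with over 40 N, if the wrist force passes 120 N, or if a joint passes its speed limit or range.

## Working session

There is one attempt and no reset: what is moved stays moved. The work goes in short steps, Python scripts to look and compute and a tool call to move; the robot and the scene stay as the last step left them, time stands still between calls to the robot, and variables do not carry over. Pictures are saved under pics/ and viewed, at most 10 in all, crops included, and the job is handed in when it is done.

Besides the shell and the picture viewer there is one more tool, called by a JSON object that holds its "method" and its "body", one argument or row to a line. step_arm: Moves the arm, as the interface text tells. Its arguments: {"type":"object","properties":{"motion":{"type":"array"}},"required":["motion"]}

```bash
mkdir -p pics; cat > h.py <<'E'
import numpy as np,cv2
from plant import ctrl
from scipy.spatial.transform import Rotation as R
def rot(q): return R.from_quat([q[1],q[2],q[3],q[0]]).as_matrix()
def cloud(c):
    K=np.array(c["camera_matrix"]);z=c["range_z"];v,u=np.indices(z.shape)
    p=np.stack([(u-K[0,2])/K[0,0]*z,-(v-K[1,2])/K[1,1]*z,-z],-1)
    o=np.array(c["orientation"]); M=rot(o) if o.shape==(4,) else o
    P=p@M.T+np.array(c["origin"]); P[z==0]=np.nan
    return P
E
python3 - <<'E'
from h import *
o=ctrl.get_obs();print(o)
for n in("scene","top"):
    c=ctrl.camera(n);cv2.imwrite(f"pics/{n}1.png",c["img"][...,::-1])
    np.save(f"{n}.npy",cloud(c))
    for t in("photometer","push_pad","start_top","timer","sample_cuvette","vial","beaker","stop_pin"):
        for d in ctrl.landmark_of(t,n)[:3] if t!="stop_pin" else ctrl.look_for(t,n)[:2]: print(n,t,np.round(d["location"],3),round(d["confidence"],2))
E
```

```text
{'time_s': 0.0, 'qpos': array([ 1.10653862,  0.42673204,  0.07382926,  1.60658537, -0.03410079,
        1.11076713, -0.06707513]), 'qd': array([ 1.59287605e-04,  1.26975923e-03,  4.87933066e-05, -2.70531260e-03,
        3.60009580e-04,  9.79559675e-05,  1.08738844e-03]), 'effort': array([-1.17098516e-03, -9.49839306e+01,  3.75920713e+00, -4.63524199e+01,
        1.90815178e-02,  1.01583209e-02, -3.08092615e-05]), 'tcp_pos': array([ 0.20884752, -0.64149758,  0.24961944]), 'orientation': array([-6.01242799e-04,  9.87640265e-01,  1.56736490e-01, -1.36750203e-04]), 'force': array([ 1.24411448, -0.10036394, -0.19860444]), 'ft_torque': array([ 0.04475122, -0.00927373,  0.01298145]), 'grasp_force': 0.0, 'finger_gap': 0.9990089019441187}
scene photometer [ 0.639  0.024 -0.004] 0.66
scene push_pad [0.51  0.058 0.031] 0.78
scene push_pad [ 0.683 -0.284  0.001] 0.31
scene start_top [0.511 0.35  0.024] 0.79
scene start_top [0.505 0.256 0.024] 0.54
scene start_top [0.598 0.292 0.021] 0.52
scene timer [ 0.519 -0.292 -0.001] 0.74
scene sample_cuvette [0.576 0.038 0.023] 0.5
scene vial [0.687 0.301 0.001] 0.74
scene stop_pin [ 0.664 -0.048  0.025] 0.52
top photometer [ 0.636  0.027 -0.001] 0.57
top push_pad [0.506 0.055 0.035] 0.66
top start_top [0.504 0.257 0.024] 0.66
top start_top [0.509 0.346 0.024] 0.6
top start_top [0.588 0.288 0.022] 0.54
top timer [ 0.52  -0.296  0.001] 0.75
top sample_cuvette [0.579 0.032 0.019] 0.44
top vial [0.687 0.3   0.005] 0.71
top beaker [ 0.687 -0.286 -0.003] 0.84
top stop_pin [ 0.664 -0.048  0.03 ] 0.53
top stop_pin [0.561 0.035 0.044] 0.37
```

View pics/top1.png

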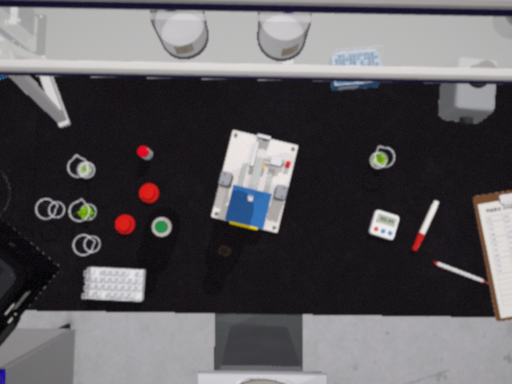

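View pics/scene1.png

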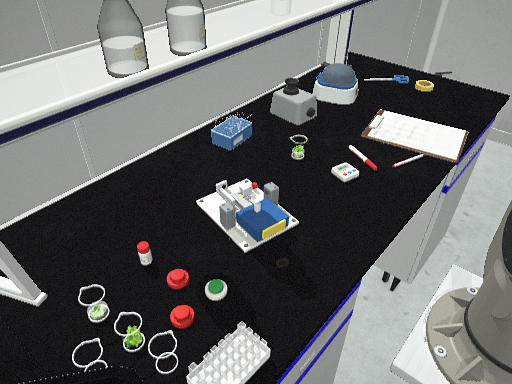

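The top view shows the photometer at about (255,180), with its yellow pad at (243,226). Button candidates are green (161,226), red (149,192) and red (125,224); the red vial cap is at (145,152). I choose the green one. Next I fit the yaw and check the choice in a crop.

```bash
python3 - <<'E'
from h import *
P=np.load("top.npy");im=cv2.imread("pics/top1.png");hsv=cv2.cvtColor(im,cv2.COLOR_BGR2HSV)
H,S,V=cv2.split(hsv)
def rep(n,m):
    p=P[m];p=p[~np.isnan(p[:,0])];r=cv2.minAreaRect((p[:,:2]*1000).astype(np.float32));print(n,len(p),np.round(np.median(p,0),3),p[:,2].min(),p[:,2].max(),r);return p
box=np.zeros(H.shape,bool);box[120:240,200:305]=1
rep("blue",box&(H>100)&(H<125)&(S>150)&(V>60)&(P[...,2]>.035))
rep("yel",box&(H>20)&(H<35)&(S>150)&(V>100))
rep("plate",box&(P[...,2]>.005)&(P[...,2]<.06)&(V>60))
b=np.zeros(H.shape,bool);b[210:245,145:180]=1
rep("green",b&(H>45)&(H<90)&(S>100)&(V>50))
rep("house",b&(V>120)&(S<60))
s=cv2.imread("pics/scene1.png")[170:350,80:310]
cv2.imwrite("pics/crop1.png",cv2.resize(s,None,fx=3,fy=3,interpolation=cv2.INTER_CUBIC))
P=np.load("scene.npy");im=cv2.imread("pics/scene1.png");H,S,V=cv2.split(cv2.cvtColor(im,cv2.COLOR_BGR2HSV))
b=np.zeros(H.shape,bool);b[270:305,195:235]=1
rep("green_s",b&(H>45)&(H<90)&(S>100)&(V>50))
b=np.zeros(H.shape,bool);b[210:245,250:300]=1
rep("yel_s",b&(H>20)&(H<35)&(S>120)&(V>80))
E
```

```text
blue 1167 [0.558 0.043 0.046] 0.037713623316622424 0.052330341853566775 ((559.3037719726562, 41.75978088378906), (89.17892456054688, 82.48905181884766), 76.9233627319336)
yel 71 [0.512 0.053 0.045] -0.004771141534459344 0.04978900424090593 ((512.8582153320312, 53.9449462890625), (71.79994201660156, 5.391975402832031), 76.91661071777344)
plate 5785 [0.626 0.026 0.013] 0.005013710105320257 0.05817383694043721 ((627.44970703125, 26.98345184326172), (172.99502563476562, 239.52682495117188), 77.04366302490234)
green 94 [0.508 0.255 0.022] 0.018093071939820238 0.02774727911738295 ((507.834228515625, 254.9214630126953), (24.81662368774414, 24.284412384033203), 48.149864196777344)
house 192 [0.508 0.254 0.013] -0.0049913600183499884 0.023488940252957002 ((508.05859375, 257.56829833984375), (47.337371826171875, 48.72311782836914), 1.4574803113937378)
green_s 168 [0.505 0.259 0.023] 0.012709025151955267 0.026058199259835657 ((506.0488586425781, 257.0060729980469), (27.35991668701172, 31.895301818847656), 42.91432571411133)
yel_s 216 [0.511 0.056 0.037] 0.012484730137824251 0.04877228423249047 ((512.0069580078125, 53.449886322021484), (69.43860626220703, 8.487421989440918), 77.58651733398438)
```

View pics/crop1.png

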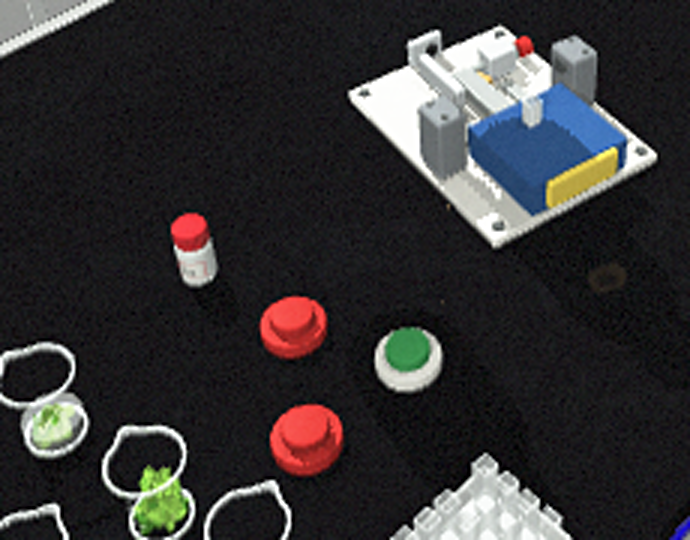

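The crop shows one green button in a white housing at crop pixel (407,350), with two red look-alikes beside it at (295,320) and (307,440). The photometer's yaw is about -13°, the pad face is at about (0.510, 0.054), and the green top is at about (0.506, 0.257, 0.024). Setting out now.

{"method": "step_arm", "body": {
  "motion": [
    [1, [39.8, -28.3, 0], 31],
    [1, [39.8, -28.3, 0], 31],
    [1, [39.8, -28.3, 0], 31],
    [1, [39.8, -28.3, 0], 31],
    [1, [39.8, -28.3, 0], 31],
    [1, [39.8, -28.3, 0], 31],
    [1, [39.8, -28.3, 0], 31],
    [1, [39.8, -28.3, 0], 31],
    [1, [39.8, -28.3, 0], 31],
    [1, [39.8, -28.3, 0], 31]
  ]
}}

```text
time_s: 1.9
tcp_pos: [0.5011, -0.2472, 0.2507]
orientation: [-0.0, 0.994, -0.113, 0.0]
force: [0.5, -0.8, -0.4]
finger_gap: 0.003
grasp_force: 0.0
```

{"method": "step_arm", "body": {
  "motion": [
    [1, [-10, -29.5, 0], 0],
    [1, [-10, -29.5, 0], 0],
    [1, [-10, -29.5, 0], 0],
    [1, [-10, -29.5, 0], 0],
    [1, [-10, -29.5, 0], 0],
    [1, [-10, -29.5, 0], 0],
    [1, [-10, -29.5, 10], 0],
    [1, [-10, -29.5, 10], 0],
    [1, [-10, -29.5, 10], 0],
    [1, [-10, -29.5, 10], 0]
  ]
}}

```text
time_s: 2.9
tcp_pos: [0.4685, 0.0602, 0.1509]
orientation: [0.0, 0.994, -0.113, -0.001]
force: [-0.7, 0.5, 1.1]
finger_gap: 0.001
grasp_force: 0.0
```

```bash
python3 - <<'E'
from h import *
o=ctrl.get_obs();print(o["tcp_pos"],o["force"])
c=ctrl.camera("wrist");cv2.imwrite("pics/w1.png",c["img"][...,::-1])
K=np.array(c["camera_matrix"]);z=c["range_z"];v,u=np.indices(z.shape)
p=np.stack([(u-K[0,2])/K[0,0]*z,-(v-K[1,2])/K[1,1]*z,-z],-1)
X=np.array(c["hand_eye"]);t=p@X[:3,:3].T+X[:3,3]; w=t@rot(o["orientation"]).T+o["tcp_pos"]
H,S,V=cv2.split(cv2.cvtColor(c["img"],cv2.COLOR_RGB2HSV))
m=(z>0)&(H>20)&(H<35)&(S>130)&(V>80)
q=t[m];print(m.sum(),np.round(np.percentile(q,[2,50,98],axis=0),4),np.round(np.percentile(w[m],[2,50,98],axis=0),4))
print(cv2.minAreaRect((q[:,:2]*1000).astype(np.float32)))
g=(z>0)&(z<.3)&(abs(t[...,0])<.03)&(abs(t[...,1])<.03)&(t[...,2]<.03)
print("finger",g.sum(),np.round(np.percentile(t[g],[1,99],axis=0),4) if g.any() else 0)
E
```

```text
[0.46850407 0.0602144  0.15093016] [-0.73233887  0.49934655  1.14550828]
603 [[ 0.0431 -0.0355  0.1029]
 [ 0.0458 -0.0029  0.1045]
 [ 0.0482  0.0308  0.1078]] [[0.5052 0.0199 0.0431]
 [0.5136 0.0524 0.0464]
 [0.522  0.0845 0.0479]]
((45.159423828125, -2.7656478881835938), (82.72191619873047, 9.086260795593262), 87.26337432861328)
finger 24956 [[-0.0067 -0.0291 -0.0838]
 [ 0.021   0.029   0.0056]]
```

View pics/w1.png

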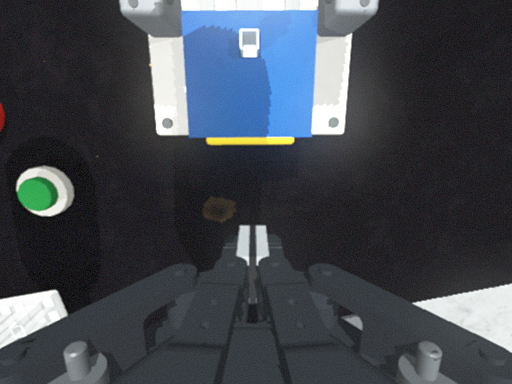

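The wrist view shows the shut fingertips at (250,230) lined up with the yellow pad at (250,141). The face is about 43 mm ahead and 2–3 mm off in y. The cuvette is in its pocket at (249,42). Going down in front of the pad, then pushing.

{"method": "step_arm", "body": {
  "motion": [
    [1, [0, -0.25, 4], 0],
    [1, [0, -0.25, 8], 0],
    [1, [0, -0.25, 10.6], 0],
    [1, [0, -0.25, 10.6], 0],
    [1, [1, -0.25, 10.6], 0],
    [1, [2, -0.25, 10.6], 0],
    [1, [2.8, -0.25, 10.6], 0],
    [1, [3.4, -0.25, 10.6], 0],
    [1, [4, -0.25, 10.6], 0],
    [1, [4, -0.25, 10.6], 0]
  ]
}}

```text
time_s: 3.95
tcp_pos: [0.5087, 0.0537, 0.0446]
orientation: [-0.0, 0.994, -0.113, 0.0]
force: [-2.4, 0.4, 1.9]
finger_gap: -0.001
grasp_force: 1.3
```

{"method": "step_arm", "body": {
  "motion": [
    [1, [0.8, 0, 0], 0],
    [1, [1.6, 0, 0], 0],
    [1, [2.3, 0, 0], 0],
    [1, [2.8, 0, 0], 0],
    [1, [3.2, 0, 0], 0],
    [1, [3.4, 0, 0], 0],
    [1, [3.4, 0, 0], 0]
  ]
}}

```text
time_s: 4.65
tcp_pos: [0.5409, 0.0464, 0.0443]
orientation: [-0.0, 0.994, -0.113, -0.0]
force: [-4.3, 2.6, 2.6]
finger_gap: -0.006
grasp_force: 2.4
```

{"method": "step_arm", "body": {
  "motion": [
    [1, [0.2, 0, 0], 0],
    [1, [0.3, 0, 0], 0],
    [1, [0.4, 0, 0], 0],
    [1, [0.4, 0, 0], 0]
  ]
}}

```text
time_s: 5.05
tcp_pos: [0.5436, 0.0458, 0.0442]
orientation: [0.0, 0.994, -0.113, -0.001]
force: [-10.7, 4.2, 7.4]
finger_gap: 0.003
grasp_force: 5.8
```

The force rose to 11 N, which means the hard stop. Backing off and going up to look.

{"method": "step_arm", "body": {
  "motion": [
    [1, [-2, 0, 0], 0],
    [1, [-5, 0, 0], 0],
    [1, [-7, 0, 0], 0],
    [1, [-7.5, 0, 0], 0],
    [1, [-7.5, 0, -5], 0],
    [1, [-7.5, 0, -10.6], 0],
    [1, [-7.5, 0, -10.6], 0]
  ]
}}

```text
time_s: 5.75
tcp_pos: [0.4753, 0.0627, 0.1557]
orientation: [-0.001, 0.994, -0.113, 0.004]
force: [-1.1, 0.1, -1.1]
finger_gap: -0.001
grasp_force: 0.0
```

```bash
python3 - <<'E'
from h import *
o=ctrl.get_obs();print(o["tcp_pos"],o["force"])
c=ctrl.camera("wrist");cv2.imwrite("pics/w2.png",c["img"][...,::-1])
K=np.array(c["camera_matrix"]);z=c["range_z"];v,u=np.indices(z.shape)
p=np.stack([(u-K[0,2])/K[0,0]*z,-(v-K[1,2])/K[1,1]*z,-z],-1)
X=np.array(c["hand_eye"]);t=p@X[:3,:3].T+X[:3,3]; w=t@rot(o["orientation"]).T+o["tcp_pos"]
H,S,V=cv2.split(cv2.cvtColor(c["img"],cv2.COLOR_RGB2HSV))
for n,m in(("y",(H>20)&(H<35)&(S>130)&(V>80)),("g",(H>45)&(H<90)&(S>120)&(V>50))):
    m&=z>0
    print(n,m.sum(),np.round(np.percentile(t[m],[2,50,98],axis=0),4),np.round(np.percentile(w[m],[2,50,98],axis=0),4))
    if n=="g":print(cv2.minEnclosingCircle((w[m][:,:2]*1000).astype(np.float32)), cv2.minAreaRect((w[m][:,:2]*1000).astype(np.float32)))
for d in ctrl.landmark_of("start_top","wrist"):print(d)
E
```

```text
[0.47529387 0.06268363 0.15569874] [-1.07829778  0.09193479 -1.05970474]
y 528 [[ 0.0663 -0.0304  0.1084]
 [ 0.0686  0.001   0.1098]
 [ 0.0709  0.034   0.1113]] [[0.535  0.0142 0.0448]
 [0.5432 0.0462 0.0465]
 [0.5512 0.0772 0.0478]]
g 934 [[-0.0253 -0.2089  0.1313]
 [-0.0114 -0.1921  0.1328]
 [ 0.002  -0.1795  0.1403]] [[0.4953 0.2403 0.0159]
 [0.5086 0.2523 0.0234]
 [0.5219 0.2697 0.0249]]
((506.59075927734375, 265.0292053222656), 25.7169132232666) ((505.9224548339844, 264.99810791015625), (28.94269561767578, 51.129817962646484), 12.864755630493164)
{'location': [0.5049, 0.256, 0.0255], 'confidence': 0.59}
```

View pics/w2.png

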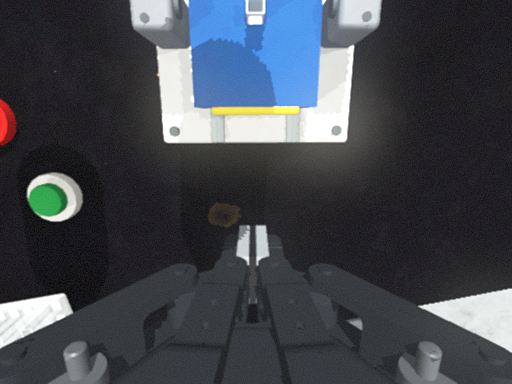

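The wrist view shows the yellow pad at (255,110), inside the plate edge. It has moved 30.2 mm, so the tray has caught, and the cuvette is still in its pocket. Now to the green button (55,197), at about (0.506, 0.256).

{"method": "step_arm", "body": {
  "motion": [
    [1, [-1.3, -5, 0], 0],
    [1, [-1.3, -10, 0], 0],
    [1, [-1.3, -15, 0], 0],
    [1, [-1.3, -19.5, 0], 0],
    [1, [-1.3, -19.5, 2], 0],
    [1, [-1.3, -19.5, 5], 0],
    [1, [-1.3, -19.5, 8.5], 0],
    [1, [-1.3, -19.5, 10.2], 0],
    [1, [-1.3, -19.5, 10.2], 0],
    [1, [-1.3, -19.5, 10.2], 0]
  ]
}}

```text
time_s: 6.85
tcp_pos: [0.5029, 0.2551, 0.0477]
orientation: [0.0, 0.994, -0.113, -0.001]
force: [1.0, 0.5, -0.4]
finger_gap: 0.005
grasp_force: 0.0
```

```bash
python3 - <<'E'
from h import *
o=ctrl.get_obs();print(o["tcp_pos"],o["force"])
c=ctrl.camera("wrist");a=c["img"][...,::-1]
s=ctrl.camera("scene")["img"][...,::-1][220:340,140:300]
cv2.imwrite("pics/w3.png",np.hstack([cv2.resize(a,(400,300)),cv2.resize(s,(400,300),interpolation=cv2.INTER_CUBIC)]))
E
```

```text
[0.50287253 0.25510534 0.04771781] [ 0.97962953  0.53219624 -0.35952362]
```

View pics/w3.png

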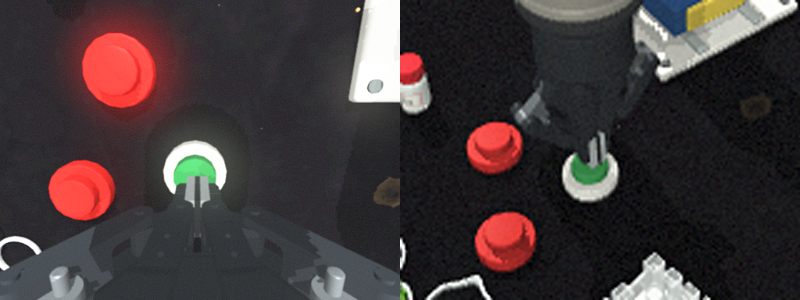

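The fingertips (200,190 on the left) are over the green cap, within about 3 mm. Pressing now.

{"method": "step_arm", "body": {
  "motion": [
    [1, [0.3, 0, 0], 0],
    [1, [0.3, 0, 0.4], 0],
    [1, [0.3, 0, 0.7], 0],
    [1, [0.3, 0, 1.0], 0],
    [1, [0.3, 0, 1.1], 0],
    [1, [0.3, 0, 1.1], 0]
  ]
}}

```text
time_s: 7.55
tcp_pos: [0.5063, 0.2545, 0.0374]
orientation: [-0.0, 0.994, -0.113, 0.0]
force: [1.8, -1.6, 3.4]
finger_gap: 0.002
grasp_force: 1.7
```

{"method": "step_arm", "body": {
  "motion": [
    [1, [0, 0, 0.1], 0],
    [1, [0, 0, 0.2], 0],
    [1, [0, 0, 0.3], 0],
    [1, [0, 0, 0.3], 0]
  ]
}}

```text
time_s: 7.95
tcp_pos: [0.5063, 0.2545, 0.0349]
orientation: [-0.0, 0.994, -0.113, 0.0]
force: [-0.7, -3.2, 15.2]
finger_gap: -0.001
grasp_force: 7.4
```

15 N is well over 5 N, so the button has bottomed out. Coming away.

{"method": "step_arm", "body": {
  "motion": [
    [1, [0, 0, 0], 0],
    [1, [0, 0, -3], 0],
    [1, [0, 0, -8], 0],
    [1, [0, 0, -12], 0],
    [1, [0, 0, -16], 0],
    [1, [0, 0, -16], 0],
    [1, [0, 0, -16], 0]
  ]
}}

```text
time_s: 8.65
tcp_pos: [0.5061, 0.2546, 0.195]
orientation: [-0.0, 0.994, -0.113, 0.001]
force: [-0.5, 0.1, -0.1]
finger_gap: -0.001
grasp_force: 0.0
```

```bash
python3 - <<'E'
from h import *
o=ctrl.get_obs();print(o["tcp_pos"],o["force"])
c=ctrl.camera("top");P=cloud(c);H,S,V=cv2.split(cv2.cvtColor(c["img"],cv2.COLOR_RGB2HSV))
m=(H>100)&(H<125)&(S>150)&(V>60)&(P[...,2]>.035)&(P[...,2]<.055);m[:120]=0;m[240:]=0;m[:,:200]=0;m[:,305:]=0
print(np.nanmedian(P[m],0))
for t in("push_pad","timer","vial","beaker"):print(t,[np.round(d["location"],3) for d in ctrl.landmark_of(t,"top")[:1]])
cv2.imwrite("pics/top2.png",cv2.resize(c["img"][120:250,90:420,::-1],None,fx=2.4,fy=2.4))
E
```

```text
[0.50605472 0.25457164 0.19500432] [-0.52406149  0.07685324 -0.12027677]
[0.58697964 0.03675302 0.04623651]
push_pad [array([0.534, 0.046, 0.033])]
timer []
vial [array([0.686, 0.299, 0.001])]
beaker [array([ 0.688, -0.287, -0.002])]
```

View pics/top2.png

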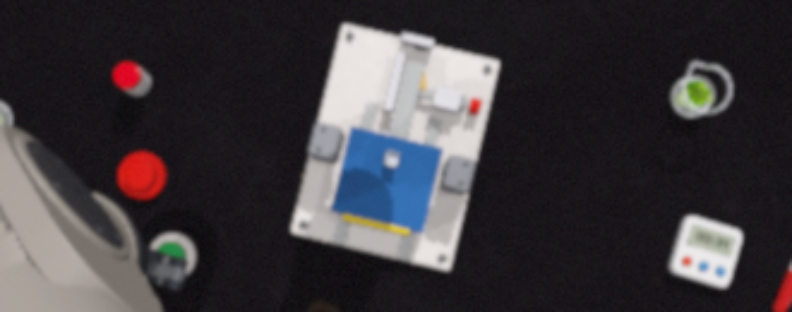

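The top view shows the tray held at mid position (390,180) with the cuvette in it. The timer (706,250), vial and beaker have not moved, and the gripper is clear of everything.

```bash
python3 -c "
from plant import ctrl;print(ctrl.job_done())"
```

```text
the job is handed in; nothing more can be done
None
```

The job is handed in: I pushed the tray to its hard stop and it sprang back about 15 mm to catch on the pin at mid position (about 30 mm in), then I pressed the green button fully down and released it; the cuvette, timer, vial and beaker were left untouched, finishing at about 9 s.

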